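# Clear a frame corner and hold an assembly square in it

## Task

The carton of screws stands in the corner of the batten frame, where the assembly square has to go: put it into the open drawer of the little cabinet and push the drawer fully shut. Then pick up the assembly square, lay it flat on the panel and press its outer corner home into the inside corner of the two battens until both its outer faces bear firmly and flush on the battens. Finish while still holding it there and pushing it against both battens, so that the joint could be screwed; leave the jar, the tape and the screwdriver where they are.

Things in the scene. Friction and masses are not known exactly. Their poses are not given: they have to be found in the camera images.
- panel: fixed plywood panel, 220 x 220 x 12 mm, lying on the bench. Origin: centre of its underside. Two pine battens, 36 mm wide and 22 mm high, stand on it (tops 34 mm above the bench): one covers its +x edge, the other its +y edge; the inside corner they make is open towards the panel's -x and -y.
- plate: fixed batten along the panel's +x edge, 36 x 220 x 22 mm, long along y. Origin: centre of its underside (on the panel); its inner face lies 18 mm to -x of the origin. Axes as the panel's.
- stud: fixed batten along the panel's +y edge, 184 x 36 x 22 mm, long along x, butting on the other batten. Origin: centre of its underside (on the panel); its inner face lies 18 mm to -y of the origin. Axes as the panel's.
- corner (a point): the inside corner of the two battens at the level of the panel's top (74, 74, 12 mm from the panel's origin). Axes as the panel's: the free space is to -x and -y. The wood is smooth (friction about 0.35), but pushed hard on the panel or on one batten the square still drags: skim the panel, touch one batten lightly, then slide along it to the other.
- square: loose L-shaped cast aluminium assembly square, 0.35 kg, 20 mm thick, lying flat, with an upright wooden grip on top. Legs 110 mm long outside, 28 mm wide, the inside near the heel filled in. Origin: on the underside, below the middle of the grip. One leg runs from the heel to -x (outer face: the plane y = +45 mm), the other to -y (outer face: x = +45 mm).
- square_grip (a point): middle of the top of the square's wooden grip, 70 mm straight above the square's origin. The grip is 56 mm long along the square's x, 20 mm thick along y, and stands 50 mm high on the 20 mm thick square.
- square_heel (a point): the outer corner (heel) of the square, on its underside, x +45, y +45 mm from its origin; axes as the square's. Seated, it lies at the corner point with the square's x and y axes along the panel's x and y.
- carton: cardboard carton of screws with a paper band, 70 (x) x 40 (y) x 45 (z) mm, about 0.18 kg, standing on the panel near the corner. Origin: centre of its underside.
- cab: fixed grey steel parts cabinet, 200 (x) x 170 (y) x 105 (z) mm, on the bench; its front faces its own -x. Origin: centre of its underside. The cabinet's top begins 85 mm to -x of the origin. One drawer slides out along -x.
- cab_drawer0 (a joint): how far the drawer is out: 0 is fully shut, at most 0.134 m. It slides with about 1 N of friction and stays where it is left.
- drawer_floor (a point): middle of the drawer's inner floor, 22 mm above the bench; it moves with the drawer, axes as the cabinet's. Inside the drawer is 155 mm (x) by 128 mm (y); its side walls rise 61 mm above its floor, its front panel (15 mm thick) 71 mm. The front panel's inside lies 77 mm to -x of this point; the part open to above ends at the front edge of the cabinet's top.
- cab_drawer0_handle (a point): middle of the drawer's bar handle, which lies along y, 80 mm long and 11 mm thick, 35 mm out from the drawer's front, 67 mm above the bench. It moves with the drawer, towards the cabinet's +x as that shuts.
- jar: bystander: amber glass jar with a brass lid, 56 mm across, 75 mm high. Origin: centre of its underside.
- tape: bystander: roll of black tape lying flat, 80 mm across, 25 mm high. Origin: centre of its underside.
- driver: bystander: screwdriver with a black handle lying on the bench near the robot. Origin near its middle.
Things that resemble listed ones, but are neither listed nor needed, are in the scene too. Several things have the shape of the carton; the one meant has the colours described above. There is more than one size of the square; the job needs the smaller.

How it is judged:
By the outcome, as a careful person would: the job done as asked, in the order asked, and still so for the second after the job is handed in, while the arm keeps its last pose, push and grip.
It also fails if it takes over 64 s, if anything falls off the work surface, if the arm or the gripper's body presses on something with over 40 N, if the wrist force passes 120 N, or if a joint passes its speed limit or range.

## Robot

A 6-joint arm with a two-finger parallel gripper is mounted at the origin on the work surface. World frame = base frame: x ahead of the robot, y to its left, z up, the work surface at z = 0. Lengths are in m, angles in rad, forces in N, time in s.
With the tool pointing down it reaches from about 0.425 to 0.95 m from the base axis. Payload 14.7 kg.
Tool frame: the origin (TCP) lies midway between the tips of the shut fingers; the grasp point (between the pads) lies 19 mm behind it; z points along the fingers, y is the line along which they close (so a half turn about z gives the same grasp; the last joint's range is limited). The gripper opens to 85 mm and grips with 20 to 120 N. Pads are 22 mm wide; open, the fingers measure 114 mm over their backs; the gripper's body (76 mm by 85 mm) begins 54 mm behind the grasp point. The pads swing forward as they close: fully open they stand 13 mm farther back than shut.
Start: joints at [-1.263, 0.48, 1.596, -0, 1.065, -0.047], TCP at [0.226, -0.61, 0.231] pointing down, gripper open.
Joint ranges: [-2.75, 2.75], [-0.82, 2.05], [0.23, 2.67], [-1.56, 4.7], [0.09, 2.69], [-2.92, 2.92]. Speed limits (rad/s): [1.89, 1.89, 2.39, 3.01, 3.01, 3.01].

## Interface

Orientations are given as a 3x3 rotation matrix whose columns are the frame's x, y, z axes.
In Python, from bench import readout, optics, ticket gives the robot as it stands. The module is installed in compiled form; this text tells all that it offers.
- The arm moves only by the shell command python3 -m crank, which reads ROWS from standard input. ROWS is a JSON object with one list for each field, all of the same length, 1 to 12, a row being the entries at one place: dx, dy, dz (the shift in m), rz (a turn about the tool's z in rad), aperture (the finger opening in m); each row shifts and turns the commanded pose from where the row before left it, along the tool's axes as they then stand; what a row does not reach is not made up. A row lasts 1/10 s, in which the tool goes at most 0.05 m and 0.15 rad, less where a joint would pass 70% of its speed; a pose out of reach is approached as far as the arm can. The fingers move at their own pace and stop on an object; the grip force is fixed at half the most. Time passes only in rows, so rows that do not move let the fingers close. It prints the time, the measured TCP pose, the force, the opening and the grip force at its end. Input that does not fit is refused with a message, and nothing moves.
- readout.read_state(): the state, without advancing time (a new reading comes with each control period).
- optics.camera(name): name is "side" or "top"; returns the picture (420x560x3 uint8, red, green, blue); there is no depth.
- optics.camera_model(name): a dict with "intrinsics" (3x3 intrinsics, pixels), "k1" (the pictures are not rectified: a ray, as slopes to the right and down, at radius r is drawn at 1 + k1 r^2 times it, then the intrinsics apply), "R" (3x3) and "t" (3): a world point X has camera coordinates R X + t. Camera axes: x right, y down, z forward; pixel columns grow to the right and rows downward; lengths in m; the calibration is good to about 2 mm. A picture is of the moment at which its call begins. camera_model takes no time and is no camera call.
- ticket.hand_in(): hands the job in; it is judged then, once.
The state is a dict: "clock": time; "q": joint angles; "dq": joint speeds; "effort": joint torques, N m; "eef_pos": TCP position; "ee_rot": TCP orientation; "contact_force": force on the tool from outside, world axes, zero at the start; "torque": the same for the moment, N m; "finger_gap": finger opening in m; "gripper_force": force on a finger pad.
Only numpy, scipy, OpenCV 4.12 (cv2) and the standard library are available. Lean on these libraries where they do the work, as an engineer would, in place of code of your own. Each camera call takes 0.05 s, during which the arm holds its last target. There are 200 camera calls.

## Working session

There is one attempt and no reset: what is moved stays moved. The work goes in short steps, Python scripts to look and compute and a shell command to move; the robot and the scene stay as the last step left them, time stands still between calls to the robot, and variables do not carry over. Pictures are saved under pics/ and viewed, at most 11 in all, crops included, and the job is handed in when it is done.

```bash
mkdir -p pics
cat > h.py <<'E'
import numpy as np, cv2
from bench import readout, optics
def grab(n,f=None):
    im=optics.camera(n)
    if f: cv2.imwrite('pics/'+f,im[:,:,::-1])
    return im
def ray(n,u,v):
    m=optics.camera_model(n);K=np.array(m['intrinsics']);R=np.array(m['R']);t=np.array(m['t'])
    d=np.linalg.inv(K)@[u,v,1];d=d[:2];r=np.hypot(*d);s=r
    for _ in range(30): s=r/(1+m['k1']*s*s)
    d=d*(s/r if r>0 else 1)
    return -R.T@t, R.T@np.array([d[0],d[1],1])
def plane(n,u,v,z):
    c,d=ray(n,u,v);return c+d*(z-c[2])/d[2]
def tri(a,b):
    A=np.zeros((3,3));B=np.zeros(3);rs=[ray('top',*a),ray('side',*b)]
    for c,d in rs:
        d=d/np.linalg.norm(d);P=np.eye(3)-np.outer(d,d);A+=P;B+=P@c
    X=np.linalg.solve(A,B);return X,[np.linalg.norm(np.cross(X-c,d/np.linalg.norm(d))) for c,d in rs]
def proj(n,X):
    m=optics.camera_model(n);p=np.array(m['R'])@X+np.array(m['t']);x=p[:2]/p[2]
    x=x*(1+m['k1']*x@x);return (np.array(m['intrinsics'])@[*x,1])[:2]
E
python3 - <<'E'
from h import *
a=grab('top','t0.png');b=grab('side','s0.png')
for n in('top','side'):
    m=optics.camera_model(n);print(n,m, ray(n,280,210))
s=readout.read_state();print(s['eef_pos'],np.round(s['ee_rot'],3),s['finger_gap'])
E
```

```text
top {'intrinsics': array([[387.06489158,   0.        , 282.59130285],
       [  0.        , 387.06489158, 204.95555011],
       [  0.        ,   0.        ,   1.        ]]), 'k1': -0.07053719393776436, 'R': array([[ 1.38678374e-02, -9.99903806e-01,  2.48550547e-04],
       [-9.92003149e-01, -1.37894474e-02, -1.25457576e-01],
       [ 1.25448935e-01,  1.49326233e-03, -9.92098954e-01]]), 't': array([-0.00546445,  0.50884899,  0.94799952])} (array([3.85930047e-01, 1.37205154e-04, 1.00434965e+00]), array([ 0.11242755,  0.00800776, -0.99373568]))
side {'intrinsics': array([[440.52154946,   0.        , 283.25630406],
       [  0.        , 440.52154946, 213.90066578],
       [  0.        ,   0.        ,   1.        ]]), 'k1': -0.13802884816594135, 'R': array([[-0.78317358, -0.62157935, -0.01668107],
       [-0.42534762,  0.55510946, -0.71479569],
       [ 0.45356206, -0.55271385, -0.69913436]]), 't': array([0.41243923, 0.25502791, 0.91574067])} (array([0.01614179, 0.62093785, 0.82939855]), array([ 0.46311771, -0.55303449, -0.69268167]))
[ 0.22570616 -0.60914213  0.23073581] [[ 0.938  0.347 -0.   ]
 [ 0.347 -0.938  0.001]
 [-0.    -0.001 -1.   ]] 0.08531474503610231
```

View pics/t0.png

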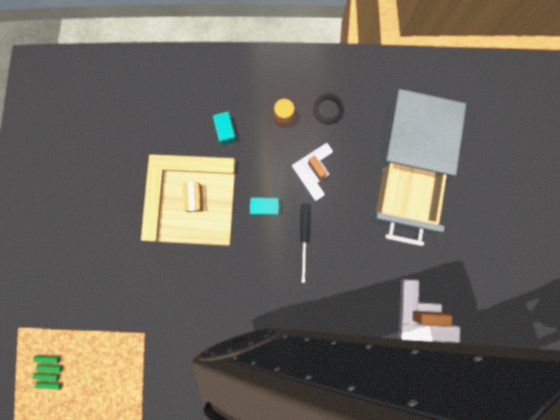

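View pics/s0.png

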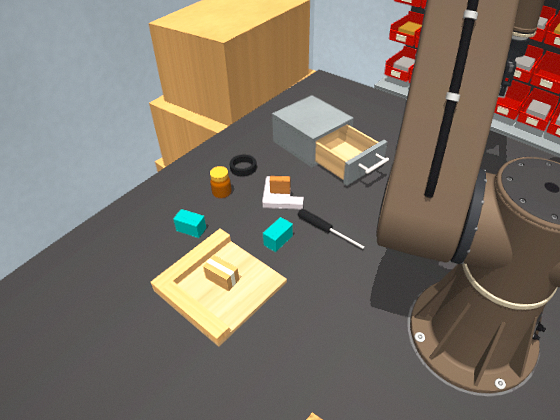

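The top view shows the brown carton with its white band at (193,196) on the panel. The frame corner is at the upper left of the panel, about (160,170). The drawer is at (412,192) with its handle at (405,239), the jar at (284,110), the tape at (328,108) and the driver at (305,240).

- **Carton candidates:** the brown one with the paper band at (193,196), and teal ones at (224,127) and (264,206). I choose the brown one.
- **Square candidates:** the small one at (315,170) and the large one at (428,318). I choose the small one.

Next is a close crop to check both choices.

Run:
```python
import cv2
a=cv2.imread('pics/t0.png')[85:255,130:460];cv2.imwrite('pics/tc.png',cv2.resize(a,None,fx=2.4,fy=2.4,interpolation=cv2.INTER_CUBIC))
b=cv2.imread('pics/s0.png')[85:345,140:400];cv2.imwrite('pics/sc.png',cv2.resize(b,None,fx=2.3,fy=2.3,interpolation=cv2.INTER_CUBIC))
```

```text
(no output)
```

View pics/tc.png

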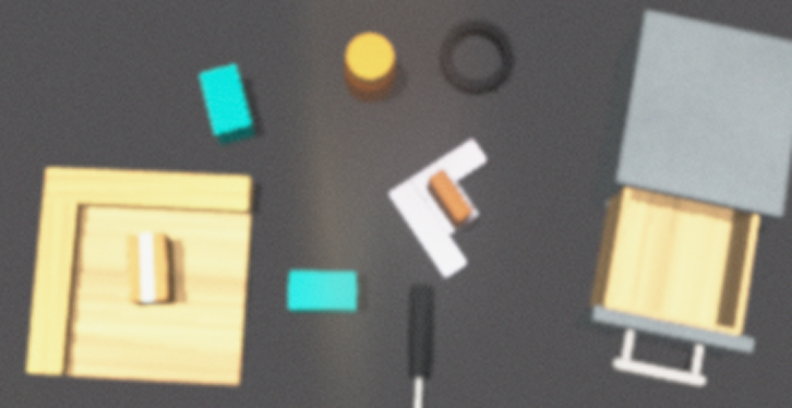

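View pics/sc.png

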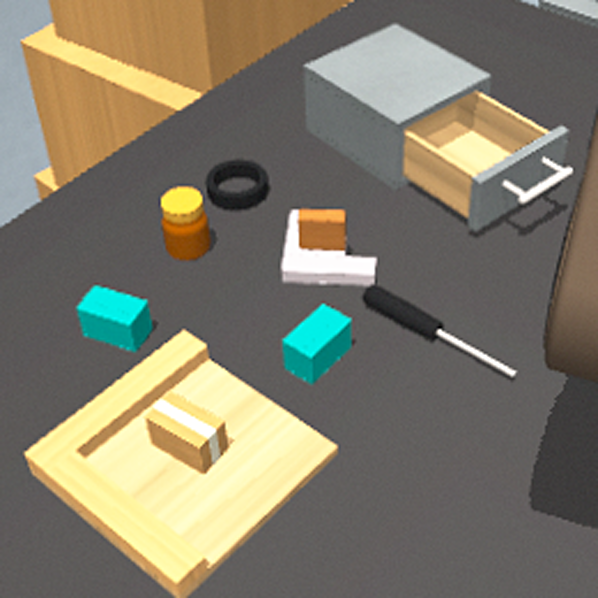

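The crops confirm both choices. The tan carton with the white band has its top around crop (148,267), and its long axis lies along world x. The small square has its heel at crop (390,192) and its orange grip at (449,197). The drawer is open, with its handle at (660,372).

```bash
cat > m.py <<'E'
from h import *
T=cv2.imread('pics/t0.png');S=cv2.imread('pics/s0.png')
def T_(u,v): return (130+(u+.5)/2.4-.5,85+(v+.5)/2.4-.5)
def S_(u,v): return (140+(u+.5)/2.3-.5,85+(v+.5)/2.3-.5)
def mask(im,lo,hi,box):
    h=cv2.cvtColor(im,cv2.COLOR_BGR2HSV);m=cv2.inRange(h,lo,hi);o=np.zeros_like(m);x0,y0,x1,y1=box;o[y0:y1,x0:x1]=m[y0:y1,x0:x1];return o
def big(m):
    c,_=cv2.findContours(m,cv2.RETR_EXTERNAL,cv2.CHAIN_APPROX_NONE);return max(c,key=cv2.contourArea)[:,0,:].astype(float)
ang=lambda d:np.degrees(np.arctan2(d[1],d[0]))
E
python3 - <<'E'
from m import *
np.set_printoptions(precision=4,suppress=True)
# panel
c=big(mask(T,(10,60,90),(35,255,255),(130,140,250,255)))
def side(c,n,z,sel):
    P=np.array([plane('top',u,v,z) for u,v in c])[:,:2];P=P[[sel(u,v) for u,v in c]];
    vx,vy,x,y=cv2.fitLine(P.astype(np.float32),cv2.DIST_HUBER,0,1e-4,1e-4).ravel();return np.array([x,y]),np.array([vx,vy])
w=c
ptop,dtop=side(c,'t',.034,lambda u,v:v<165 and 155<u<228)
pl,dl=side(c,'t',.034,lambda u,v:u<160 and 165<v<232)
print('plate outer dir',ang(dtop),ptop,'stud outer',ang(dl),pl)
s=np.linalg.solve(np.c_[dtop,-dl],pl-ptop);print('outer corner',ptop+s[0]*dtop)
for nm,a,b in [('inner corner top',(78,205),(76,443)),('outer corner',(45,168),(27,458)),('plate end outer',(250,177),(185,333)),('stud end outer',(27,373),(182,592)),
  ('heel top',(390,192),(283,273)),('leg-x tip',(445,277),(375,282)),('handle mid',(660,372),(545,186)),('front panel top L(+y)',(594,307),(473,178)),('front panel top R',(753,345),(567,130)),
  ('cab top front L',(617,182),(402,136)),('cab top front R',(783,214),(491,75)),('cab back L',(645,10),(305,67))]:
    X,e=tri(T_(*a),S_(*b));print(nm,X,'err',np.round(e[0]*2e3,1),'mm')
# orange grip
for n,im,box in(('top',T,(290,140,345,205)),('side',S,(255,165,310,205))):
    m=mask(im,(3,100,60),(20,255,255),box);k=big(m);print(n,'grip',cv2.minAreaRect(k.astype(np.float32)),len(k))
# white band
for n,im,box in(('top',T,(180,175,206,215)),('side',S,(200,250,245,295))):
    m=mask(im,(0,0,150),(180,60,255),box);k=big(m);print(n,'band',cv2.minAreaRect(k.astype(np.float32)),k.min(0),k.max(0))
k=big(mask(T,(0,0,150),(180,45,255),(285,135,340,205)))
print('square poly',[ (p.ravel().tolist(),plane('top',*p.ravel(),.02)[:2].round(4).tolist()) for p in cv2.approxPolyDP(k.astype(np.float32),2,True)])
E
```

```text
plate outer dir 87.85234 [0.6343 0.2456] stud outer -2.1768138 [0.5206 0.3561]
outer corner [0.6383 0.3516]
inner corner top [0.5945 0.3112 0.0437] err 4.4 mm
outer corner [0.6342 0.3513 0.0299] err 4.9 mm
plate end outer [0.6282 0.1289 0.0281] err 1.4 mm
stud end outer [0.4123 0.3595 0.0247] err 5.4 mm
heel top [ 0.6171 -0.0227  0.0122] err 2.2 mm
leg-x tip [ 0.5258 -0.0834  0.0043] err 1.2 mm
handle mid [ 0.4245 -0.2972  0.0634] err 2.2 mm
front panel top L(+y) [ 0.4861 -0.2241  0.0912] err 0.0 mm
front panel top R [ 0.4492 -0.3866  0.0863] err 3.0 mm
cab top front L [ 0.614  -0.2544  0.08  ] err 5.5 mm
cab top front R [ 0.5807 -0.4152  0.103 ] err 0.9 mm
cab back L [ 0.7929 -0.282   0.1016] err 2.1 mm
top grip ((317.076904296875, 167.11538696289062), (21.910655975341797, 7.765801906585693), 56.30992889404297) 44
side grip ((280.0, 184.5), (17.0, 20.0), 90.0) 71
top band ((190.64630126953125, 195.31707763671875), (31.693851470947266, 7.840639114379883), 83.6598129272461) [185. 180.] [194. 211.]
side band ((223.01126098632812, 269.2703552246094), (36.23724365234375, 10.980091094970703), 42.61406326293945) [206. 259.] [235. 285.]
square poly [([327.0, 143.0], [0.6759, -0.1126]), ([292.0, 164.0], [0.6181, -0.0214]), ([315.0, 200.0], [0.5244, -0.0814]), ([324.0, 193.0], [0.5429, -0.1046]), ([308.0, 164.0], [0.6187, -0.063]), ([308.0, 159.0], [0.632, -0.0629]), ([314.0, 155.0], [0.643, -0.0785]), ([327.0, 171.0], [0.6008, -0.1124]), ([327.0, 175.0], [0.5903, -0.1124]), ([328.0, 172.0], [0.5982, -0.115]), ([320.0, 161.0], [0.6272, -0.0942]), ([332.0, 152.0], [0.6518, -0.1256])]
```

Run:
```python
from m import *
np.set_printoptions(precision=4,suppress=True)
m=mask(T,(0,0,150),(180,60,255),(180,175,206,215));ys,xs=np.nonzero(m)
rows=np.arange(183,208);mid=np.array([xs[ys==r].mean() for r in rows])
P=np.array([plane('top',u,v,.057)[:2] for u,v in zip(mid,rows)])
vx,vy,x,y=cv2.fitLine(P.astype(np.float32),cv2.DIST_HUBER,0,1e-4,1e-4).ravel();print('carton yaw',ang((vx,vy)) ,x,y)
print('far/near band',plane('top',mid[0],179.7,.057),plane('top',mid[-1],211.3,.012),plane('top',mid[-1],209.3,.057))
for nm,a,b in[('band far',(147,232),(166,402)),('band near',(148,298),(214,431)),('grip top +x end',(435,177),(322,210)),]:
    print(nm,tri(T_(*a),S_(*b)))
# carton wood mask width
print('carton/wood V row 190-200', cv2.cvtColor(T,cv2.COLOR_BGR2HSV)[195,176:212].tolist())
# side-view check of triangulated height: grip
g=plane('top',317.1,167.1,.07);print('grip',g,'proj side',proj('side',g))
k=big(mask(T,(3,100,60),(20,255,255),(290,140,345,205)));Q=np.array([plane('top',u,v,.07)[:2] for u,v in k]);r=cv2.minAreaRect((Q*1000).astype(np.float32));print('grip rect',r)
# drawer
print('handle L,R',plane('top',*T_(616,364),.067),plane('top',*T_(704,380),.067))
print('front top outer L,R',plane('top',*T_(593,318),.093),plane('top',*T_(752,352),.093))
print('cab front L,R',plane('top',*T_(617,182),.105),plane('top',*T_(783,214),.105),'back',plane('top',*T_(645,10),.105))
```

```text
carton yaw 5.921564 0.53052676 0.2313863
far/near band [0.5661 0.2338 0.057 ] [0.4916 0.2385 0.012 ] [0.4917 0.2279 0.057 ]
band far (array([0.5581, 0.2284, 0.0575]), [np.float64(0.0043757497480723315), np.float64(0.004375749748072332)])
band near (array([0.4912, 0.2255, 0.0595]), [np.float64(0.0015450452859249956), np.float64(0.0015450452859248481)])
grip top +x end (array([ 0.6077, -0.0716,  0.0838]), [np.float64(0.011145187956368695), np.float64(0.011145187956368733)])
carton/wood V row 190-200 [[26, 66, 246], [26, 65, 246], [26, 65, 246], [26, 64, 246], [26, 65, 246], [25, 68, 246], [24, 77, 245], [23, 91, 244], [23, 100, 245], [23, 108, 245], [22, 108, 244], [23, 84, 244], [23, 37, 245], [26, 8, 245], [30, 3, 246], [30, 2, 246], [30, 4, 246], [24, 21, 245], [23, 67, 244], [23, 101, 244], [22, 111, 244], [22, 112, 243], [20, 116, 239], [17, 127, 211], [18, 122, 148], [16, 116, 128], [17, 110, 153], [17, 106, 193], [17, 104, 213], [18, 102, 217], [21, 93, 230], [24, 78, 242], [27, 63, 245], [27, 57, 246], [27, 58, 246], [27, 60, 246]]
grip [ 0.5994 -0.0823  0.07  ] proj side [280.6517 178.3605]
grip rect ((599.3850708007812, -82.19784545898438), (54.63232421875, 19.40970230102539), 33.408729553222656)
handle L,R [ 0.431  -0.2517  0.067 ] [ 0.4157 -0.3418  0.067 ]
front top outer L,R [ 0.475  -0.2225  0.093 ] [ 0.443  -0.3817  0.093 ]
cab front L,R [ 0.6102 -0.2462  0.105 ] [ 0.5807 -0.414   0.105 ] back [ 0.7924 -0.2804  0.105 ]
```

```bash
cat >> h.py <<'E'
def go(x,y,z,yaw):
    """delta in tool axes (at yaw reached after the turn) and the turn"""
    s=readout.read_state();p=np.array(s['eef_pos']);R=np.array(s['ee_rot']);w=np.arctan2(R[1,0],R[0,0]);t=(w-np.radians(yaw)+np.pi)%(2*np.pi)-np.pi
    c=np.cos(np.radians(yaw));q=np.sin(np.radians(yaw));d=np.array([x,y,z])-p
    print('yaw now %.2f'%np.degrees(w),'turn %.4f then tool delta'%t,np.round([c*d[0]+q*d[1],q*d[0]-c*d[1],-d[2]],4),'zaxis',R[:,2].round(3),'clock',round(s['clock'],2),'F',np.round(s['contact_force'],1),'T',np.round(s['torque'],2),'gap',round(s['finger_gap'],4),'p',p.round(4),'q',np.round(s['q'],2))
E
echo '{"dx": [0, 0, 0.036, 0.036, 0.036, 0.036, 0.036, 0.036, 0.036, 0.036, 0.036, 0.036], "dy": [0, 0, -0.03, -0.03, -0.03, -0.03, -0.03, -0.03, -0.03, -0.03, -0.03, -0.03], "dz": [0, 0, 0, 0, 0, 0, 0, 0, 0, 0, 0, 0], "rz": [0.1255, 0.1255, 0, 0, 0, 0, 0, 0, 0, 0, 0, 0], "aperture": [0.085, 0.085, 0.085, 0.085, 0.085, 0.085, 0.085, 0.085, 0.085, 0.085, 0.085, 0.085]}' | python3 -m crank
echo '{"dx": [0.003, 0.003, 0.003, 0.003, 0.003, 0.003, 0.003, 0.003, 0.003, 0.003, 0.003, 0], "dy": [-0.046, -0.046, -0.046, -0.046, -0.046, -0.046, -0.046, -0.046, -0.046, -0.046, -0.046, 0], "dz": [0, 0, 0, 0, 0, 0, 0, 0, 0, 0, 0, 0], "rz": [0, 0, 0, 0, 0, 0, 0, 0, 0, 0, 0, 0], "aperture": [0.085, 0.085, 0.085, 0.085, 0.085, 0.085, 0.085, 0.085, 0.085, 0.085, 0.085, 0.085]}' | python3 -m crank
python3 -c "from h import *
go(.529,.231,.12,5.9)"
```

```text
clock: 1.3
eef_pos: [0.5538, -0.2721, 0.2311]
ee_rot: [[0.995, 0.104, -0.0], [0.104, -0.995, 0.0], [-0.0, -0.0, -1.0]]
contact_force: [0.9, -0.5, -0.1]
finger_gap: 0.0851
gripper_force: 0.0
clock: 2.5
eef_pos: [0.5326, 0.2378, 0.231]
ee_rot: [[0.994, 0.108, 0.0], [0.108, -0.994, 0.001], [0.0, -0.001, -1.0]]
contact_force: [0.3, -0.4, 0.5]
finger_gap: 0.085
gripper_force: 0.0
yaw now 6.17 turn 0.0047 then tool delta [-0.0042  0.0064  0.111 ] zaxis [ 0.     0.001 -1.   ] clock 2.5 F [ 0.3 -0.4  0.5] T [ 0.03 -0.   -0.  ] gap 0.085 p [0.5326 0.2378 0.231 ] q [0.37 0.39 1.75 0.   1.   1.83]
```

```bash
echo '{"dx": [-0.0042, 0, 0, 0, 0, 0, 0, 0], "dy": [0.0064, 0, 0, 0, 0, 0, 0, 0], "dz": [0.03, 0.04, 0.04, 0.03, 0.025, 0.02, 0.018, 0], "rz": [0.0047, 0, 0, 0, 0, 0, 0, 0], "aperture": [0.085, 0.085, 0.085, 0.085, 0.085, 0.085, 0.085, 0.085]}' | python3 -m crank
python3 - <<'E'
from h import *
go(.529,.231,.028,5.9)
a=grab('top');b=grab('side')
cv2.imwrite('pics/g1.png',np.hstack([cv2.resize(a[150:250,140:250],None,fx=3.6,fy=3.6),cv2.resize(b[210:310,170:280],None,fx=3.6,fy=3.6)])[:,:,::-1])
E
```

```text
clock: 3.3
eef_pos: [0.5281, 0.2251, 0.0261]
ee_rot: [[0.995, 0.099, -0.004], [0.099, -0.995, -0.001], [-0.004, 0.001, -1.0]]
contact_force: [-0.6, -0.9, 0.3]
finger_gap: 0.0846
gripper_force: 0.0
yaw now 5.67 turn -0.0041 then tool delta [ 0.0015 -0.0058 -0.0019] zaxis [-0.004 -0.001 -1.   ] clock 3.3 F [-0.6 -0.9  0.3] T [-0.01  0.02  0.03] gap 0.0846 p [0.5281 0.2251 0.0261] q [ 0.35  0.66  1.92 -0.    0.57  1.82]
```

View pics/g1.png

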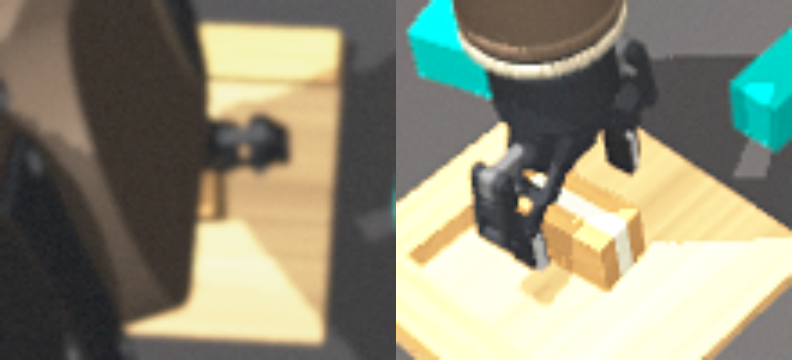

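The crop shows the fingers straddling the tan banded carton, one on each long side. I'll centre 6 mm and close.

```bash
echo '{"dx": [0.0015, 0, 0, 0, 0, 0, 0, 0], "dy": [-0.0058, 0, 0, 0, 0, 0, 0, 0], "dz": [-0.002, 0, 0, 0, 0, 0, 0, 0], "rz": [0, 0, 0, 0, 0, 0, 0, 0], "aperture": [0.085, 0.03, 0.03, 0.03, 0.03, 0.03, 0.03, 0.03]}' | python3 -m crank;  echo '{"dx": [0, 0, 0, 0, 0, 0], "dy": [0, 0, 0, 0, 0, 0], "dz": [-0.02, -0.04, -0.05, -0.04, 0, 0], "rz": [0, 0, 0, 0, 0, 0], "aperture": [0.03, 0.03, 0.03, 0.03, 0.03, 0.03]}' | python3 -m crank; python3 -c "from h import *
go(.5305,-.315,.178,-10.2)"
```

```text
clock: 4.2
eef_pos: [0.5308, 0.2321, 0.031]
ee_rot: [[0.995, 0.099, 0.001], [0.099, -0.995, 0.0], [0.001, -0.0, -1.0]]
contact_force: [-1.7, 0.6, 10.1]
finger_gap: 0.0389
gripper_force: 60.9
clock: 4.8
eef_pos: [0.5308, 0.2321, 0.181]
ee_rot: [[0.995, 0.099, 0.002], [0.099, -0.995, 0.001], [0.002, -0.0, -1.0]]
contact_force: [-0.5, 0.2, -2.0]
finger_gap: 0.039
gripper_force: 61.1
yaw now 5.68 turn 0.2771 then tool delta [0.0965 0.5385 0.003 ] zaxis [ 0.002  0.001 -1.   ] clock 4.8 F [-0.5  0.2 -2. ] T [ 0.06 -0.01 -0.04] gap 0.039 p [0.5308 0.2321 0.181 ] q [0.36 0.44 1.81 0.   0.89 1.83]
```

```bash
echo '{"dx": [0, 0, 0.0097, 0.0097, 0.0097, 0.0097, 0.0097, 0.0097, 0.0097, 0.0097, 0.0097, 0.0097], "dy": [0, 0, 0.045, 0.045, 0.045, 0.045, 0.045, 0.045, 0.045, 0.045, 0.045, 0.045], "dz": [0, 0, 0, 0, 0, 0, 0, 0, 0, 0, 0, 0], "rz": [0.1385, 0.1386, 0, 0, 0, 0, 0, 0, 0, 0, 0, 0], "aperture": [0.03, 0.03, 0.03, 0.03, 0.03, 0.03, 0.03, 0.03, 0.03, 0.03, 0.03, 0.03]}' | python3 -m crank;  echo '{"dx": [0, 0, 0, 0, 0], "dy": [0.045, 0.0435, 0, 0, 0], "dz": [0, 0, 0, 0, 0], "rz": [0, 0, 0, 0, 0], "aperture": [0.03, 0.03, 0.03, 0.03, 0.03]}' | python3 -m crank
python3 - <<'E'
from h import *
go(.531,-.315,.178,-10.2)
a=grab('top');b=grab('side')
cv2.imwrite('pics/g2.png',np.hstack([cv2.resize(a[80:260,340:520],(396,396)),cv2.resize(b[80:260,230:410],(396,396))])[:,:,::-1])
E
```

```text
clock: 6.0
eef_pos: [0.545, -0.2296, 0.1782]
ee_rot: [[0.984, -0.177, -0.003], [-0.177, -0.984, 0.001], [-0.003, -0.001, -1.0]]
contact_force: [1.0, -0.8, -1.6]
finger_gap: 0.039
gripper_force: 61.1
clock: 6.5
eef_pos: [0.5301, -0.314, 0.1789]
ee_rot: [[0.984, -0.177, -0.002], [-0.177, -0.984, 0.002], [-0.002, -0.001, -1.0]]
contact_force: [0.1, 1.1, -1.0]
finger_gap: 0.0389
gripper_force: 61.2
yaw now -10.19 turn 0.0002 then tool delta [0.0011 0.0008 0.0009] zaxis [-0.002  0.002 -1.   ] clock 6.5 F [ 0.1  1.1 -1. ] T [ 0.01 -0.08  0.  ] gap 0.0389 p [ 0.5301 -0.314   0.1789] q [-0.58  0.49  1.73  0.    0.93  1.16]
```

View pics/g2.png

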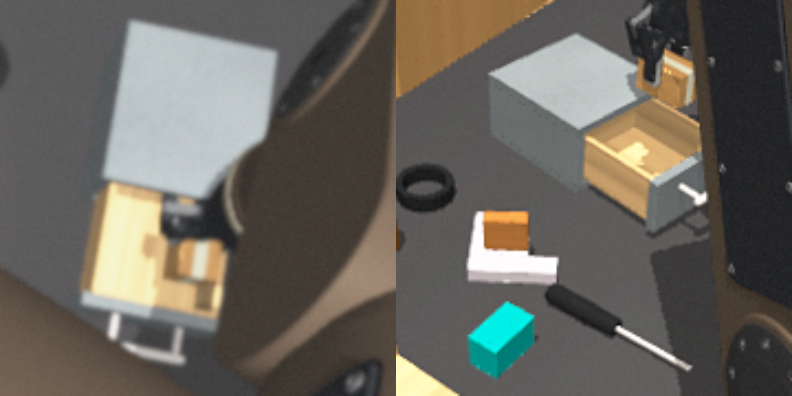

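The carton hangs above the open part of the drawer, between the front panel and the cabinet's front edge, and is aligned with it. Lowering.

```bash
echo '{"dx": [0, 0, 0, 0, 0, 0, 0], "dy": [0, 0, 0, 0, 0, 0, 0], "dz": [0.04, 0.04, 0.03, 0.015, 0.009, 0, 0], "rz": [0, 0, 0, 0, 0, 0, 0], "aperture": [0.03, 0.03, 0.03, 0.03, 0.03, 0.03, 0.03]}' | python3 -m crank
```

```text
clock: 7.3
eef_pos: [0.5315, -0.3154, 0.0475]
ee_rot: [[0.984, -0.177, 0.001], [-0.177, -0.984, -0.001], [0.001, 0.001, -1.0]]
contact_force: [-1.3, 0.4, -1.6]
finger_gap: 0.0389
gripper_force: 61.3
```

```bash
echo '{"dx": [0, 0, 0, 0, 0, 0], "dy": [0, 0, 0, 0, 0, 0], "dz": [0.003, 0.002, 0, 0, 0, 0], "rz": [0, 0, 0, 0, 0, 0], "aperture": [0.03, 0.03, 0.055, 0.055, 0.055, 0.055]}' | python3 -m crank;echo '{"dx": [0, 0, 0, 0, 0, 0], "dy": [0, 0, 0, 0, 0, 0], "dz": [-0.03, -0.04, -0.05, -0.05, 0, 0], "rz": [0, 0, 0, 0, 0, 0], "aperture": [0.055, 0.055, 0.055, 0.055, 0.055, 0.055]}' | python3 -m crank
python3 - <<'E'
from h import *
# handle mid ~(.4235,-.297); stand off 45 mm outside along -a
a=np.array([.984,-.177]);p=np.array([.4235,-.297])-.045*a
go(*p,.05,-10.2)
E
```

```text
clock: 7.9
eef_pos: [0.5308, -0.3153, 0.0414]
ee_rot: [[0.984, -0.177, 0.0], [-0.177, -0.984, -0.0], [0.0, 0.0, -1.0]]
contact_force: [-0.4, -0.7, -1.2]
finger_gap: 0.055
gripper_force: 0.0
clock: 8.5
eef_pos: [0.5313, -0.3156, 0.2129]
ee_rot: [[0.984, -0.177, 0.002], [-0.177, -0.984, -0.002], [0.003, 0.001, -1.0]]
contact_force: [-0.5, 0.2, -0.4]
finger_gap: 0.0549
gripper_force: 0.0
yaw now -10.20 turn 0.0000 then tool delta [-0.1544  0.0008  0.1629] zaxis [ 0.002 -0.002 -1.   ] clock 8.5 F [-0.5  0.2 -0.4] T [ 0.01 -0.02 -0.03] gap 0.0549 p [ 0.5313 -0.3156  0.2129] q [-0.58  0.45  1.7  -0.    0.99  1.16]
```

```bash
echo '{"dx": [-0.04, -0.04, -0.04, -0.034, 0, 0, 0, 0, 0, 0, 0, 0], "dy": [0, 0, 0, 0, 0, 0, 0, 0, 0, 0, 0, 0], "dz": [0, 0, 0, 0, 0, 0.03, 0.04, 0.04, 0.035, 0.02, 0, 0], "rz": [0, 0, 0, 0, 0, 0, 0, 0, 0, 0, 0, 0], "aperture": [0, 0, 0, 0, 0, 0, 0, 0, 0, 0, 0, 0]}' | python3 -m crank
python3 - <<'E'
from h import *
a=np.array([.984,-.177]);p=np.array([.4235,-.297])-.045*a
go(*p,.048,-10.2)
a=grab('top');b=grab('side')
cv2.imwrite('pics/g3.png',np.hstack([cv2.resize(a[80:260,340:520],(396,396)),cv2.resize(b[80:260,230:410],(396,396))])[:,:,::-1])
E
```

```text
clock: 9.7
eef_pos: [0.3789, -0.2876, 0.0459]
ee_rot: [[0.984, -0.177, -0.001], [-0.177, -0.984, 0.001], [-0.002, -0.001, -1.0]]
contact_force: [0.2, -0.9, 1.1]
finger_gap: -0.0002
gripper_force: 0.0
yaw now -10.19 turn 0.0001 then tool delta [ 0.0006  0.0014 -0.0021] zaxis [-0.001  0.001 -1.   ] clock 9.7 F [ 0.2 -0.9  1.1] T [-0.02 -0.02  0.01] gap -0.0002 p [ 0.3789 -0.2876  0.0459] q [-0.71  0.54  2.14  0.    0.46  1.04]
```

View pics/g3.png

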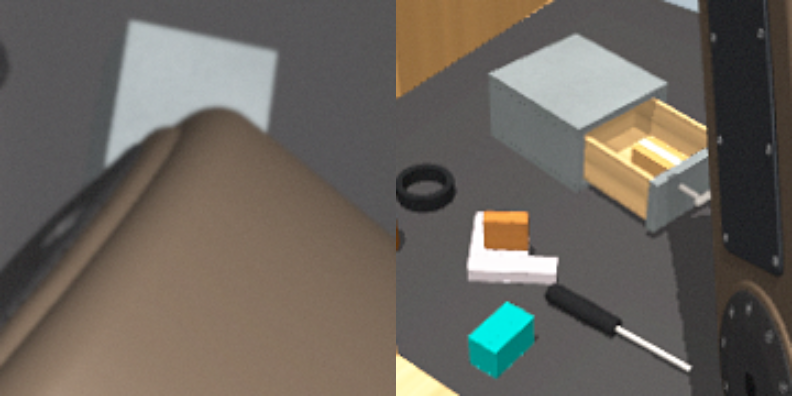

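The side crop shows the carton lying upright in the drawer at (660,158), behind the front panel. Pushing it shut.

```bash
echo '{"dx": [0.01, 0.015, 0.015, 0.015, 0.015, 0.015, 0.015, 0.015, 0.015, 0.008, 0], "dy": [0, 0, 0, 0, 0, 0, 0, 0, 0, 0, 0], "dz": [0, 0, 0, 0, 0, 0, 0, 0, 0, 0, 0], "rz": [0, 0, 0, 0, 0, 0, 0, 0, 0, 0, 0], "aperture": [0, 0, 0, 0, 0, 0, 0, 0, 0, 0, 0]}' | python3 -m crank; echo '{"dx": [0.005, 0.003, 0], "dy": [0, 0, 0], "dz": [0, 0, 0], "rz": [0, 0, 0], "aperture": [0, 0, 0]}' | python3 -m crank
```

```text
clock: 10.9
eef_pos: [0.5166, -0.3127, 0.0471]
ee_rot: [[0.984, -0.176, 0.002], [-0.176, -0.984, -0.001], [0.002, 0.001, -1.0]]
contact_force: [-0.5, -0.2, 0.7]
finger_gap: 0.0001
gripper_force: 0.0
clock: 11.2
eef_pos: [0.523, -0.3139, 0.0464]
ee_rot: [[0.984, -0.177, 0.0], [-0.177, -0.984, -0.0], [0.0, 0.0, -1.0]]
contact_force: [-0.9, -0.1, 0.3]
finger_gap: -0.0001
gripper_force: 0.0
```

```bash
echo '{"dx": [0.004, 0.003, 0], "dy": [0, 0, 0], "dz": [0, 0, 0], "rz": [0, 0, 0], "aperture": [0, 0, 0]}' | python3 -m crank; echo '{"dx": [0.003, 0.003, 0], "dy": [0, 0, 0], "dz": [0, 0, 0], "rz": [0, 0, 0], "aperture": [0, 0, 0]}' | python3 -m crank
```

```text
clock: 11.5
eef_pos: [0.5294, -0.3149, 0.0461]
ee_rot: [[0.984, -0.177, -0.001], [-0.177, -0.984, 0.001], [-0.001, -0.0, -1.0]]
contact_force: [-4.2, 0.3, 2.2]
finger_gap: -0.0
gripper_force: 2.0
clock: 11.8
eef_pos: [0.5299, -0.3146, 0.0458]
ee_rot: [[0.984, -0.177, -0.01], [-0.177, -0.984, 0.004], [-0.011, -0.002, -1.0]]
contact_force: [-39.3, -2.9, 25.7]
finger_gap: 0.0001
gripper_force: 18.9
```

```bash
echo '{"dx": [-0.012, -0.03, -0.03, 0, 0, 0, 0, 0, 0, 0, 0, 0], "dy": [0, 0, 0, 0, 0, 0, 0, 0, 0, 0, 0, 0], "dz": [0, 0, -0.02, -0.05, -0.05, -0.05, 0, 0, 0, 0, 0, 0], "rz": [0, 0, 0, 0, 0, 0, -0.15, -0.15, -0.15, -0.15, -0.15, 0], "aperture": [0, 0, 0, 0, 0.06, 0.06, 0.06, 0.06, 0.06, 0.06, 0.06, 0.06]}' | python3 -m crank;  python3 - <<'E'
from h import *
go(.5994,-.0822,.216,33)
a=grab('top');b=grab('side')
cv2.imwrite('pics/g4.png',np.hstack([cv2.resize(a[80:260,290:470],(396,396)),cv2.resize(b[80:260,230:410],(396,396))])[:,:,::-1])
E
```

```text
clock: 13.0
eef_pos: [0.465, -0.3034, 0.2164]
ee_rot: [[0.839, 0.544, 0.0], [0.544, -0.839, -0.0], [0.0, 0.0, -1.0]]
contact_force: [-0.4, -0.2, 1.2]
finger_gap: 0.0601
gripper_force: 0.0
yaw now 32.95 turn -0.0009 then tool delta [ 0.2332 -0.1123  0.0004] zaxis [ 0. -0. -1.] clock 13.0 F [-0.4 -0.2  1.2] T [-0.   -0.06  0.  ] gap 0.0601 p [ 0.465  -0.3034  0.2164] q [-0.63  0.36  1.83  0.    0.94  0.36]
```

View pics/g4.png

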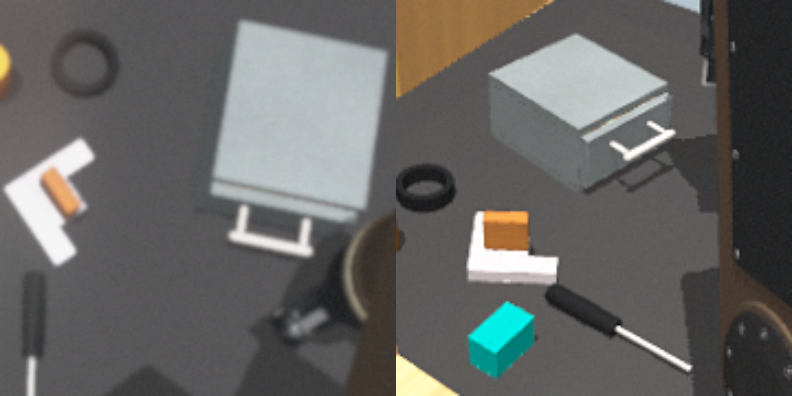

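The drawer front is now flush with the cabinet and the handle sits close to it, so the drawer is shut. On to the square.

```bash
echo '{"dx": [0.0293, 0.0293, 0.0293, 0.0293, 0.0293, 0.0293, 0.0293, 0.0293, 0, 0], "dy": [-0.014, -0.014, -0.014, -0.014, -0.014, -0.014, -0.014, -0.014, 0, 0], "dz": [0, 0, 0, 0, 0, 0, 0, 0, 0, 0], "rz": [0, 0, 0, 0, 0, 0, 0, 0, 0, 0], "aperture": [0.06, 0.06, 0.06, 0.06, 0.06, 0.06, 0.06, 0.06, 0.06, 0.06]}' | python3 -m crank; echo '{"dx": [0, 0, 0, 0, 0, 0, 0, 0], "dy": [0, 0, 0, 0, 0, 0, 0, 0], "dz": [0.03, 0.04, 0.04, 0.04, 0.02, 0.013, 0, 0], "rz": [0, 0, 0, 0, 0, 0, 0, 0], "aperture": [0.06, 0.06, 0.06, 0.06, 0.06, 0.06, 0.06, 0.06]}' | python3 -m crank
python3 - <<'E'
from h import *
go(.601,-.083,.032,33)
b=grab('side');cv2.imwrite('pics/g5.png',cv2.resize(b[140:240,230:350],None,fx=4,fy=4)[:,:,::-1])
E
```

```text
clock: 14.1
eef_pos: [0.6014, -0.0816, 0.2161]
ee_rot: [[0.842, 0.54, -0.0], [0.54, -0.842, -0.0], [-0.0, -0.0, -1.0]]
contact_force: [-0.7, 0.4, 0.1]
finger_gap: 0.0601
gripper_force: 0.0
clock: 14.9
eef_pos: [0.6017, -0.0828, 0.0341]
ee_rot: [[0.841, 0.54, 0.001], [0.54, -0.841, -0.0], [0.001, 0.001, -1.0]]
contact_force: [0.8, 0.6, 1.2]
finger_gap: 0.0601
gripper_force: 0.0
yaw now 32.70 turn -0.0052 then tool delta [-0.0007 -0.0002  0.0021] zaxis [ 0.001 -0.    -1.   ] clock 14.9 F [0.8 0.6 1.2] T [0.   0.01 0.04] gap 0.0601 p [ 0.6017 -0.0828  0.0341] q [-0.19  0.67  1.84 -0.    0.63  0.81]
```

View pics/g5.png

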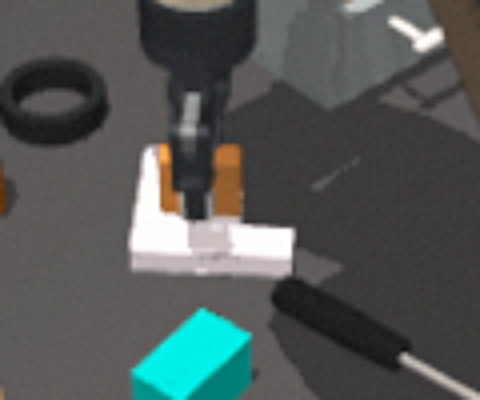

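The crop shows the near finger in front of the orange grip, roughly centred along it. Closing and lifting.

```bash
echo '{"dx": [0, 0, 0, 0, 0, 0, 0, 0], "dy": [0, 0, 0, 0, 0, 0, 0, 0], "dz": [0.001, 0, 0, 0, 0, 0, 0, 0], "rz": [0, 0, 0, 0, 0, 0, 0, 0], "aperture": [0.01, 0.01, 0.01, 0.01, 0.01, 0.01, 0.01, 0.01]}' | python3 -m crank; echo '{"dx": [0, 0, 0, 0, 0, 0, 0, 0, 0, 0, 0], "dy": [0, 0, 0, 0, 0, 0, 0, 0, 0, 0, 0], "dz": [-0.02, -0.03, -0.04, -0.04, 0, 0, 0, 0, 0, 0, 0], "rz": [0, 0, 0, 0, 0, 0.15, 0.15, 0.15, 0.15, 0, 0], "aperture": [0.01, 0.01, 0.01, 0.01, 0.01, 0.01, 0.01, 0.01, 0.01, 0.01, 0.01]}' | python3 -m crank
python3 - <<'E'
from h import *
go(.5336,.2545,.163,-2.15)
E
```

```text
clock: 15.75
eef_pos: [0.6018, -0.0823, 0.0332]
ee_rot: [[0.841, 0.541, 0.001], [0.541, -0.841, -0.0], [0.001, 0.001, -1.0]]
contact_force: [-2.2, -0.4, 8.4]
finger_gap: 0.0196
gripper_force: 59.1
clock: 16.85
eef_pos: [0.6009, -0.0822, 0.1618]
ee_rot: [[1.0, -0.023, -0.001], [-0.023, -1.0, 0.0], [-0.001, -0.0, -1.0]]
contact_force: [0.1, -0.3, -3.8]
finger_gap: 0.0192
gripper_force: 59.4
yaw now -1.33 turn 0.0144 then tool delta [-0.0799 -0.3339 -0.0012] zaxis [-0.001  0.    -1.   ] clock 16.85 F [ 0.1 -0.3 -3.8] T [ 0.   -0.    0.01] gap 0.0192 p [ 0.6009 -0.0822  0.1618] q [-0.19  0.5   1.77 -0.    0.88  1.41]
```

```bash
echo '{"dx": [0, -0.01, -0.01, -0.01, -0.01, -0.01, -0.01, -0.01, -0.01, 0, 0, 0], "dy": [0, -0.0417, -0.0417, -0.0417, -0.0417, -0.0417, -0.0417, -0.0417, -0.0417, 0, 0, 0], "dz": [0, 0, 0, 0, 0, 0, 0, 0, 0, 0, 0, 0], "rz": [0.0144, 0, 0, 0, 0, 0, 0, 0, 0, 0, 0, 0], "aperture": [0.01, 0.01, 0.01, 0.01, 0.01, 0.01, 0.01, 0.01, 0.01, 0.01, 0.01, 0.01]}' | python3 -m crank
python3 - <<'E'
from h import *
go(.5336,.2545,.047,-2.15)
b=grab('side');a=grab('top')
cv2.imwrite('pics/g6.png',np.hstack([cv2.resize(a[130:260,130:260],(396,396)),cv2.resize(b[180:350,140:310],(396,396))])[:,:,::-1])
E
```

```text
clock: 18.05
eef_pos: [0.5354, 0.2539, 0.1622]
ee_rot: [[0.999, -0.041, -0.0], [-0.041, -0.999, -0.0], [-0.0, 0.0, -1.0]]
contact_force: [-0.5, -0.5, -3.0]
finger_gap: 0.0193
gripper_force: 60.5
yaw now -2.38 turn -0.0040 then tool delta [-0.0018 -0.0005  0.1152] zaxis [-0. -0. -1.] clock 18.05 F [-0.5 -0.5 -3. ] T [-0.06  0.04 -0.01] gap 0.0193 p [0.5354 0.2539 0.1622] q [ 0.39  0.48  1.8  -0.    0.86  2.  ]
```

View pics/g6.png

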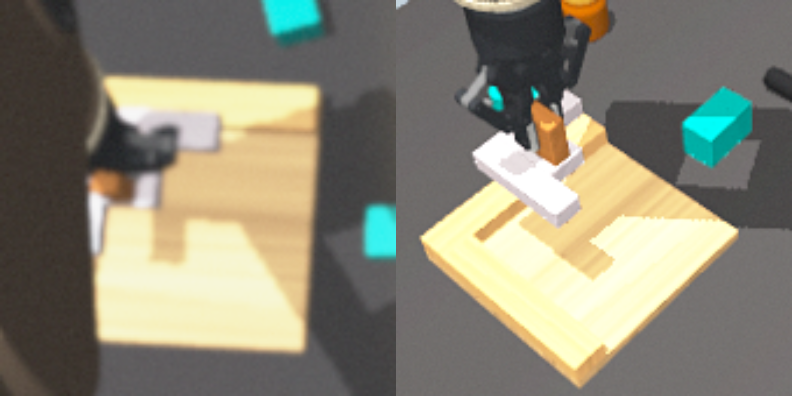

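The square hangs above the panel with its heel towards the inside corner and its legs parallel to the battens. Lowering to skim the panel.

```bash
echo '{"dx": [0, 0, 0, 0, 0, 0, 0], "dy": [0, 0, 0, 0, 0, 0, 0], "dz": [0.03, 0.03, 0.03, 0.015, 0.006, 0, 0], "rz": [-0.004, 0, 0, 0, 0, 0, 0], "aperture": [0.01, 0.01, 0.01, 0.01, 0.01, 0.01, 0.01]}' | python3 -m crank;echo '{"dx": [0, 0, 0], "dy": [0, 0, 0], "dz": [0.002, 0, 0], "rz": [0, 0, 0], "aperture": [0.01, 0.01, 0.01]}' | python3 -m crank;python3 -c "
from h import *
go(.5543,.2737,.045,-2.15)"
```

```text
clock: 18.85
eef_pos: [0.5363, 0.2546, 0.0524]
ee_rot: [[0.999, -0.039, 0.001], [-0.039, -0.999, 0.001], [0.001, -0.001, -1.0]]
contact_force: [0.8, -0.2, -2.7]
finger_gap: 0.0193
gripper_force: 60.3
clock: 19.15
eef_pos: [0.5357, 0.2546, 0.0498]
ee_rot: [[0.999, -0.038, 0.001], [-0.038, -0.999, 0.0], [0.001, -0.0, -1.0]]
contact_force: [0.1, 0.1, -3.9]
finger_gap: 0.0192
gripper_force: 60.4
yaw now -2.20 turn -0.0008 then tool delta [ 0.0179 -0.0198  0.0048] zaxis [ 0.001  0.    -1.   ] clock 19.15 F [ 0.1  0.1 -3.9] T [-0.04  0.04 -0.01] gap 0.0192 p [0.5357 0.2546 0.0498] q [ 0.39  0.63  1.87 -0.    0.64  2.  ]
```

```bash
echo '{"dx": [0, 0, 0], "dy": [0, 0, 0], "dz": [0.002, 0, 0], "rz": [0, 0, 0], "aperture": [0.01, 0.01, 0.01]}' | python3 -m crank;echo '{"dx": [0, 0, 0], "dy": [0, 0, 0], "dz": [0.001, 0, 0], "rz": [0, 0, 0], "aperture": [0.01, 0.01, 0.01]}' | python3 -m crank;echo '{"dx": [0, 0, 0], "dy": [0, 0, 0], "dz": [0.001, 0, 0], "rz": [0, 0, 0], "aperture": [0.01, 0.01, 0.01]}' | python3 -m crank
```

```text
clock: 19.45
eef_pos: [0.5354, 0.2544, 0.0472]
ee_rot: [[0.999, -0.038, -0.0], [-0.038, -0.999, -0.0], [-0.0, 0.0, -1.0]]
contact_force: [-0.3, -0.4, -3.4]
finger_gap: 0.0194
gripper_force: 60.4
clock: 19.75
eef_pos: [0.5354, 0.2544, 0.0463]
ee_rot: [[0.999, -0.038, -0.0], [-0.038, -0.999, -0.0], [-0.0, 0.0, -1.0]]
contact_force: [-1.1, 0.2, -3.5]
finger_gap: 0.019
gripper_force: 60.4
clock: 20.05
eef_pos: [0.5354, 0.2544, 0.0453]
ee_rot: [[0.999, -0.038, -0.0], [-0.038, -0.999, -0.0], [-0.0, 0.0, -1.0]]
contact_force: [-0.6, -0.0, -3.3]
finger_gap: 0.0194
gripper_force: 60.7
```

```bash
echo '{"dx": [0, 0, 0], "dy": [0, 0, 0], "dz": [0.0005, 0, 0], "rz": [0, 0, 0], "aperture": [0.01, 0.01, 0.01]}' | python3 -m crank;echo '{"dx": [0, 0, 0], "dy": [0, 0, 0], "dz": [0.0005, 0, 0], "rz": [0, 0, 0], "aperture": [0.01, 0.01, 0.01]}' | python3 -m crank; echo '{"dx": [0, 0, 0], "dy": [0, 0, 0], "dz": [0.0005, 0, 0], "rz": [0, 0, 0], "aperture": [0.01, 0.01, 0.01]}' | python3 -m crank
```

```text
clock: 20.35
eef_pos: [0.5354, 0.2544, 0.0452]
ee_rot: [[0.999, -0.038, 0.0], [-0.038, -0.999, 0.0], [0.0, -0.0, -1.0]]
contact_force: [-2.6, -1.2, 5.9]
finger_gap: 0.0197
gripper_force: 61.8
clock: 20.65
eef_pos: [0.5354, 0.2545, 0.0452]
ee_rot: [[0.999, -0.038, 0.0], [-0.038, -0.999, 0.0], [0.0, -0.0, -1.0]]
contact_force: [-4.7, -2.0, 14.9]
finger_gap: 0.0194
gripper_force: 63.2
clock: 20.95
eef_pos: [0.5355, 0.2545, 0.0452]
ee_rot: [[0.999, -0.038, 0.0], [-0.038, -0.999, 0.0], [0.0, -0.0, -1.0]]
contact_force: [-7.9, -3.0, 24.7]
finger_gap: 0.0192
gripper_force: 64.6
```

The panel contact is at TCP z = 45.2 mm with a stiffness of about 20 N/mm. I'll lighten to skimming and slide toward the stud (+y).

```bash
echo '{"dx": [0, 0, 0, 0, 0, 0], "dy": [0, -0.005, -0.005, -0.004, 0, 0], "dz": [-0.0012, 0, 0, 0, 0, 0], "rz": [0, 0, 0, 0, 0, 0], "aperture": [0.01, 0.01, 0.01, 0.01, 0.01, 0.01]}' | python3 -m crank;echo '{"dx": [0, 0, 0], "dy": [-0.0015, -0.001, 0], "dz": [0, 0, 0], "rz": [0, 0, 0], "aperture": [0.01, 0.01, 0.01]}' | python3 -m crank;echo '{"dx": [0, 0, 0], "dy": [-0.001, -0.001, 0], "dz": [0, 0, 0], "rz": [0, 0, 0], "aperture": [0.01, 0.01, 0.01]}' | python3 -m crank
```

```text
clock: 21.55
eef_pos: [0.5364, 0.2695, 0.0452]
ee_rot: [[0.999, -0.038, 0.001], [-0.038, -0.999, 0.001], [0.001, -0.001, -1.0]]
contact_force: [-0.4, 2.9, 4.7]
finger_gap: 0.0195
gripper_force: 61.7
clock: 21.85
eef_pos: [0.5364, 0.2712, 0.0452]
ee_rot: [[0.999, -0.038, 0.0], [-0.038, -0.999, 0.0], [0.0, -0.0, -1.0]]
contact_force: [0.1, -1.9, 6.8]
finger_gap: 0.0196
gripper_force: 62.0
clock: 22.15
eef_pos: [0.536, 0.2722, 0.0452]
ee_rot: [[0.999, -0.038, -0.001], [-0.038, -0.999, -0.001], [-0.0, 0.001, -1.0]]
contact_force: [-0.4, -12.8, 12.4]
finger_gap: 0.0189
gripper_force: 62.4
```

```bash
echo '{"dx": [0, 0, 0], "dy": [0.0004, 0, 0], "dz": [-0.0005, 0, 0], "rz": [0, 0, 0], "aperture": [0.01, 0.01, 0.01]}' | python3 -m crank;python3 -c "
from h import *
go(.5543,.2722,.045,-2.15)"; echo '{"dx": [0.005, 0.005, 0.003, 0, 0], "dy": [0, 0, 0, 0, 0], "dz": [0, 0, 0, 0, 0], "rz": [0, 0, 0, 0, 0], "aperture": [0.01, 0.01, 0.01, 0.01, 0.01]}' | python3 -m crank;python3 -c "
from h import *
go(.5543,.2722,.045,-2.15)"
```

```text
clock: 22.45
eef_pos: [0.5359, 0.2722, 0.0453]
ee_rot: [[0.999, -0.038, -0.001], [-0.038, -0.999, -0.001], [-0.001, 0.001, -1.0]]
contact_force: [0.0, -6.1, 1.3]
finger_gap: 0.0194
gripper_force: 61.1
yaw now -2.20 turn -0.0009 then tool delta [ 0.0184 -0.0007  0.0003] zaxis [-0.001 -0.001 -1.   ] clock 22.45 F [ 0.  -6.1  1.3] T [-1.1  -0.14 -0.25] gap 0.0194 p [0.5359 0.2722 0.0453] q [ 0.42  0.65  1.85 -0.    0.64  2.03]
clock: 22.95
eef_pos: [0.5484, 0.2717, 0.0453]
ee_rot: [[0.999, -0.038, -0.002], [-0.038, -0.999, -0.001], [-0.002, 0.001, -1.0]]
contact_force: [-4.2, -6.3, 5.0]
finger_gap: 0.0192
gripper_force: 61.5
yaw now -2.19 turn -0.0008 then tool delta [ 0.0059 -0.0007  0.0003] zaxis [-0.002 -0.001 -1.   ] clock 22.95 F [-4.2 -6.3  5. ] T [-0.97  0.39 -0.16] gap 0.0192 p [0.5484 0.2717 0.0453] q [ 0.41  0.66  1.82 -0.    0.66  2.02]
```

```bash
for i in 1 2 3; do :; done; echo '{"dx": [0.002, 0.0015, 0, 0], "dy": [0, 0, 0, 0], "dz": [-0.0001, 0, 0, 0], "rz": [0, 0, 0, 0], "aperture": [0.01, 0.01, 0.01, 0.01]}' | python3 -m crank;echo '{"dx": [0.0015, 0, 0], "dy": [0, 0, 0], "dz": [0, 0, 0], "rz": [0, 0, 0], "aperture": [0.01, 0.01, 0.01]}' | python3 -m crank
```

```text
clock: 23.35
eef_pos: [0.55, 0.2717, 0.0454]
ee_rot: [[0.999, -0.039, -0.005], [-0.039, -0.999, -0.001], [-0.005, 0.001, -1.0]]
contact_force: [-16.6, -2.0, 15.5]
finger_gap: 0.0193
gripper_force: 62.9
clock: 23.65
eef_pos: [0.55, 0.2717, 0.0454]
ee_rot: [[0.999, -0.039, -0.007], [-0.039, -0.999, -0.002], [-0.007, 0.002, -1.0]]
contact_force: [-25.1, 0.4, 23.1]
finger_gap: 0.0193
gripper_force: 64.0
```

```bash
echo '{"dx": [0.0015, 0, 0], "dy": [0, 0, 0], "dz": [0, 0, 0], "rz": [0, 0, 0], "aperture": [0.01, 0.01, 0.01]}' | python3 -m crank;python3 -c "
from h import *
go(.5543,.2722,.045,-2.15)"
```

```text
clock: 23.95
eef_pos: [0.5501, 0.2716, 0.0455]
ee_rot: [[0.999, -0.039, -0.009], [-0.039, -0.999, -0.002], [-0.009, 0.002, -1.0]]
contact_force: [-34.1, 2.7, 31.1]
finger_gap: 0.019
gripper_force: 65.1
yaw now -2.23 turn -0.0013 then tool delta [ 0.0042 -0.0007  0.0005] zaxis [-0.009 -0.002 -1.   ] clock 23.95 F [-34.1   2.7  31.1] T [ 0.74  4.98 -0.36] gap 0.019 p [0.5501 0.2716 0.0455] q [0.41 0.66 1.81 0.   0.67 2.02]
```

Both battens are now in contact. The +x push is too hard and tilts the tool slightly, so I'll ease x, lift a little, and add push toward the stud.

```bash
echo '{"dx": [-0.0022, 0, 0, 0, 0], "dy": [0, -0.001, -0.001, 0, 0], "dz": [-0.0012, 0, 0, 0, 0], "rz": [0, 0, 0, 0, 0], "aperture": [0.01, 0.01, 0.01, 0.01, 0.01]}' | python3 -m crank;python3 -c "
from h import *
go(.5543,.2722,.045,-2.15)"
```

```text
clock: 24.45
eef_pos: [0.5501, 0.2719, 0.0458]
ee_rot: [[0.999, -0.038, -0.007], [-0.038, -0.999, -0.004], [-0.007, 0.004, -1.0]]
contact_force: [-12.2, -14.8, 8.9]
finger_gap: 0.0191
gripper_force: 62.0
yaw now -2.20 turn -0.0009 then tool delta [ 0.0042 -0.0005  0.0008] zaxis [-0.007 -0.004 -1.   ] clock 24.45 F [-12.2 -14.8   8.9] T [-2.65  2.15 -0.37] gap 0.0191 p [0.5501 0.2719 0.0458] q [ 0.41  0.66  1.82 -0.    0.67  2.02]
```

The forces on both faces are about right, but the tool is tilted 0.4°. I'll back off slightly, re-level on the panel and re-seat more gently.

```bash
echo '{"dx": [-0.003, 0, 0, 0], "dy": [0.003, 0, 0, 0], "dz": [0, 0.0003, 0, 0], "rz": [-0.0009, 0, 0, 0], "aperture": [0.01, 0.01, 0.01, 0.01]}' | python3 -m crank;python3 -c "
from h import *
go(.5501,.2719,.045,-2.15)"; echo '{"dx": [0.001, 0.001, 0, 0], "dy": [-0.0015, -0.001, 0, 0], "dz": [0, 0, 0, 0], "rz": [0, 0, 0, 0], "aperture": [0.01, 0.01, 0.01, 0.01]}' | python3 -m crank;python3 -c "
from h import *
go(.5501,.2719,.045,-2.15)"
```

```text
clock: 24.85
eef_pos: [0.5499, 0.271, 0.0461]
ee_rot: [[0.999, -0.038, -0.001], [-0.038, -0.999, -0.0], [-0.001, 0.0, -1.0]]
contact_force: [-4.7, -0.2, -4.3]
finger_gap: 0.0194
gripper_force: 60.3
yaw now -2.16 turn -0.0001 then tool delta [ 0.0002 -0.0009  0.0011] zaxis [-0.001 -0.    -1.   ] clock 24.85 F [-4.7 -0.2 -4.3] T [-0.11  0.8  -0.33] gap 0.0194 p [0.5499 0.271  0.0461] q [0.41 0.66 1.82 0.   0.66 2.02]
clock: 25.25
eef_pos: [0.5501, 0.2719, 0.0459]
ee_rot: [[0.999, -0.038, -0.005], [-0.038, -0.999, -0.003], [-0.005, 0.003, -1.0]]
contact_force: [-11.9, -11.6, 3.7]
finger_gap: 0.0194
gripper_force: 61.4
yaw now -2.15 turn -0.0001 then tool delta [ 0.     -0.      0.0009] zaxis [-0.005 -0.003 -1.   ] clock 25.25 F [-11.9 -11.6   3.7] T [-2.18  2.09 -0.45] gap 0.0194 p [0.5501 0.2719 0.0459] q [ 0.41  0.66  1.82 -0.    0.67  2.02]
```

Two things need correcting. The square is floating 0.9 mm above the panel. The moments also show contact at the -y leg tip and at the heel end, so it needs a small clockwise turn.

```bash
echo '{"dx": [-0.003, 0, 0, 0], "dy": [0.003, 0, 0, 0], "dz": [0, 0.0013, 0, 0], "rz": [0.007, 0, 0, 0], "aperture": [0.01, 0.01, 0.01, 0.01]}' | python3 -m crank;python3 -c "
from h import *
go(.5501,.2719,.045,-2.5)"; echo '{"dx": [0, 0, 0, 0], "dy": [-0.0015, -0.001, 0, 0], "dz": [0, 0, 0, 0], "rz": [0, 0, 0, 0], "aperture": [0.01, 0.01, 0.01, 0.01]}' | python3 -m crank;python3 -c "
from h import *
go(.5501,.2719,.045,-2.5)"; echo '{"dx": [0.001, 0.001, 0, 0], "dy": [0, 0, 0, 0], "dz": [0, 0, 0, 0], "rz": [0, 0, 0, 0], "aperture": [0.01, 0.01, 0.01, 0.01]}' | python3 -m crank;python3 -c "
from h import *
go(.5501,.2719,.045,-2.5)"
```

```text
clock: 25.65
eef_pos: [0.5498, 0.2708, 0.0452]
ee_rot: [[0.999, -0.044, 0.001], [-0.044, -0.999, 0.0], [0.001, -0.0, -1.0]]
contact_force: [-0.9, -0.5, -3.5]
finger_gap: 0.0194
gripper_force: 60.5
yaw now -2.54 turn -0.0006 then tool delta [ 0.0002 -0.0011  0.0002] zaxis [ 0.001  0.    -1.   ] clock 25.65 F [-0.9 -0.5 -3.5] T [-0.08  0.08  0.04] gap 0.0194 p [0.5498 0.2708 0.0452] q [0.41 0.66 1.82 0.   0.66 2.02]
clock: 26.05
eef_pos: [0.5498, 0.2719, 0.0454]
ee_rot: [[0.999, -0.044, 0.0], [-0.044, -0.999, -0.001], [0.0, 0.001, -1.0]]
contact_force: [1.2, -14.9, 1.1]
finger_gap: 0.0193
gripper_force: 61.4
yaw now -2.51 turn -0.0002 then tool delta [ 0.0003 -0.      0.0004] zaxis [ 0.    -0.001 -1.   ] clock 26.05 F [  1.2 -14.9   1.1] T [-2.54 -0.27  0.16] gap 0.0193 p [0.5498 0.2719 0.0454] q [ 0.41  0.66  1.82 -0.    0.66  2.03]
clock: 26.45
eef_pos: [0.5499, 0.2718, 0.0453]
ee_rot: [[0.999, -0.044, -0.003], [-0.044, -0.999, -0.002], [-0.003, 0.002, -1.0]]
contact_force: [-10.7, -10.9, 9.8]
finger_gap: 0.0192
gripper_force: 62.8
yaw now -2.53 turn -0.0004 then tool delta [ 0.0002 -0.0001  0.0003] zaxis [-0.003 -0.002 -1.   ] clock 26.45 F [-10.7 -10.9   9.8] T [-1.68  1.39  0.12] gap 0.0192 p [0.5499 0.2718 0.0453] q [ 0.41  0.66  1.82 -0.    0.66  2.03]
```

The contact is now centred on both outer faces: the yaw moment is about 0, z is at panel level and the tilt is 0.2°. I'll firm up slightly, hold and check.

```bash
echo '{"dx": [0.0006, 0, 0, 0, 0, 0], "dy": [-0.0006, 0, 0, 0, 0, 0], "dz": [-0.0001, 0, 0, 0, 0, 0], "rz": [0, 0, 0, 0, 0, 0], "aperture": [0.01, 0.01, 0.01, 0.01, 0.01, 0.01]}' | python3 -m crank
python3 - <<'E'
from h import *
go(.5501,.2719,.045,-2.5)
b=grab('side');a=grab('top')
cv2.imwrite('pics/g7.png',np.hstack([cv2.resize(a[130:260,130:260],(396,396)),cv2.resize(b[200:350,140:290],(396,396))])[:,:,::-1])
E
```

```text
clock: 27.05
eef_pos: [0.5498, 0.2718, 0.0453]
ee_rot: [[0.999, -0.044, -0.004], [-0.044, -0.999, -0.003], [-0.004, 0.003, -1.0]]
contact_force: [-13.8, -15.7, 13.3]
finger_gap: 0.0194
gripper_force: 63.0
yaw now -2.52 turn -0.0004 then tool delta [ 0.0003 -0.0001  0.0003] zaxis [-0.004 -0.003 -1.   ] clock 27.05 F [-13.8 -15.7  13.3] T [-2.34  1.65  0.11] gap 0.0194 p [0.5498 0.2718 0.0453] q [ 0.41  0.66  1.82 -0.    0.67  2.03]
```

View pics/g7.png

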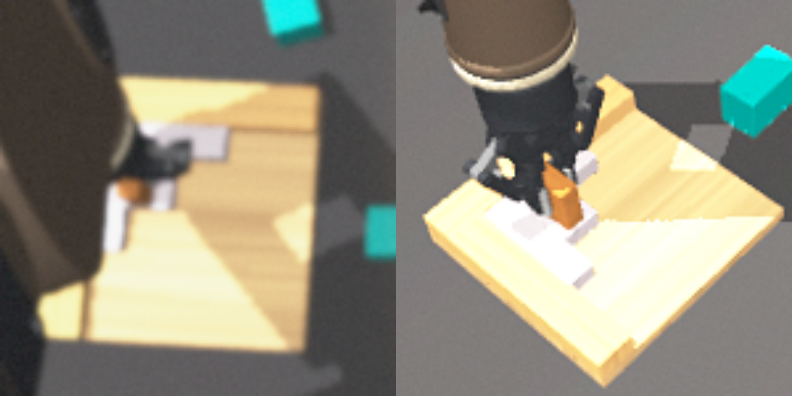

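The picture shows the square flat on the panel, with both legs tight along the inner faces of the battens (top crop (190,127), side crop (540,245)). Handing in.

```bash
python3 -c "
from bench import ticket
print(ticket.hand_in())"
```

```text
the job is handed in; nothing more can be done
None
```

The job is handed in at about 27 s: the carton is in the fully shut drawer, and the square is seated flat in the batten corner, still held and pushed with about 14 N against one batten and 16 N against the other (no verdict was returned).

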